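# Hang up the centrifuge rotor key

### The job

The centrifuge rotor key has been left with its drum knob under the bench riser. Draw it out by the socket end, lay it down on the bench well clear of the riser and let go; then pinch it firmly from above by the two small bosses at the ends of the knob, lift it level clear of the bench and, with the gripper still pointing down, ease your grip so that the key swings down until the socket hangs below the knob, and tighten again. Hang it by the knob on the two prongs of the fork holder, shank between the prongs and socket hanging straight down, and leave it at rest there without upsetting or shifting the other things.

Things in the scene. Friction and masses are not known exactly. Their poses are not given: they have to be found in the camera images.
- rotor_key: Loose rotor key, 186 mm long, 0.29 to 0.45 kg: black drum knob (48 mm dia., 40 mm wide, crosswise) with a steel boss 12 mm dia., 4 mm proud, on each end (48 mm over both), steel shank 14 mm thick, aluminium hexagonal socket. Origin: knob centre; +x to the socket, y along the drum; mass centre at x = 122 mm. It lies flat, axis 24 mm up. Pinched on the bosses it turns about them.
- key_socket (a point): Centre of the key's socket, 141 mm from the knob's centre; the hexagon is 48 mm across flats and spans 120 to 162 mm from there. Lying, it has a flat on the bench and one on top: 55 mm wide over its corners when pinched from above. Its weight does not turn the key between firm fingers (80 N on the bosses), but swings it down gradually as the grip eases to 20 N or less.
- riser: Fixed bench riser (low shelf) 240 mm in its x, 220 mm in its y, origin on the bench under its centre. Top board from 76 to 92 mm above the bench; end panels at its x ends; open beneath along both y sides. The key sticks out from beneath its -y side. A slide box and a stain jar stand on it.
- riser_edge (a point): Middle of the top edge of the riser's open -y side, 92 mm above the bench.
- fork_holder: Fixed fork holder: base plate 140 mm (x) by 120 mm (y) by 12 mm, origin under its centre. A post (face 25 mm to +x of the origin, top 205 mm high) bears two level round prongs 8 mm thick, axes 200 mm high at y = -17 and +17 mm (26 mm gap), pointing to -x; their tips, 48 mm to -x, turn up to 214 mm. Shank fits between them, knob and socket do not.
- fork_seat (a point): Where the knob's centre comes to rest when the key hangs midway along the prongs: 28 mm above the prong axes (228 mm above the bench), 10 mm to -x of the fork holder's origin. Its axes are those of the fork holder.
- tube_rack: Bystander: fixed white tube rack 100 x 110 mm, 60 mm high (tubes to 103 mm), origin under its centre; it and the fork holder swap places.
- reagent_bottle: Bystander: loose white bottle 60 mm in diameter, 140 mm tall, origin under its centre.
- beaker: Bystander: loose glass beaker 72 mm in diameter, 90 mm tall, origin under its centre.
- slide_box: Bystander: loose grey slide box 90 x 80 x 35 mm on the riser, origin under its centre.
- stain_jar: Bystander: loose amber jar 56 mm in diameter, 75 mm tall on the riser, origin under its centre.
Not all that is in view belongs to the job. What is shaped like the rotor_key but pink is not meant. Of the things that look like the fork_holder, the larger one is meant.

How it is judged:
By the outcome, as a careful person would: the job done as asked, in the order asked, and still so for the second after the job is handed in, with the robot touching nothing.
It also fails if it takes over 72 s, if anything falls off the work surface, if the arm or the gripper's body presses on something with over 40 N, if the wrist force passes 120 N, or if a joint passes its speed limit or range.

### The arm

A 7-joint arm with a two-finger parallel gripper is mounted at the origin on the work surface. World frame = base frame: x ahead of the robot, y to its left, z up, the work surface at z = 0. Lengths are in m, angles in rad, forces in N, time in s.
With the tool pointing down it reaches from about 0.425 to 0.925 m from the base axis. Payload 6.8 kg.
Tool frame: the origin (TCP) lies at the very end of the fingers, on their centre line; the grasp point (between the pads) lies 19 mm behind it; z points along the fingers, y is the line along which they close (so a half turn about z gives the same grasp; the last joint's range is limited). The gripper opens to 85 mm and grips with 20 to 120 N. Pads are 22 mm wide; open, the fingers measure 114 mm over their backs; the gripper's body (76 mm by 85 mm) begins 54 mm behind the grasp point. The pads swing forward as they close: fully open they stand 13 mm farther back than shut.
Start: joints at [-1.217, 0.477, 0.022, 1.555, -0.011, 1.109, -0.083], TCP at [0.301, 0.604, 0.231] pointing down, gripper open.
Joint ranges: [-2.96, 2.96], [-0.34, 2.1], [-1.41, 1.46], [0.24, 2.44], [-1.37, 4.51], [0.17, 1.92], [-2.96, 2.96]. Speed limits (rad/s): [2.39, 2.39, 3.14, 3.14, 3.14, 3.14, 3.14].

### API

Orientations are given as a rotation vector (axis times angle).
In Python, from bench import monitor, optics, r gives the robot as it stands.
- The arm moves only by the shell command python3 -m crank 'ROWS' [OPENING] [FORCE]. ROWS is JSON, a list of rows, each a list of 2 entries, a list of its own where there are three numbers: the shift along the tool's x, y, z in cm, then the turn, a rotation vector about the tool's x, y, z in rad. A call has 1 to 5 rows; each row shifts and turns the commanded pose from where the row before left it, along the tool's axes as they then stand; what a row does not reach is not made up. A row lasts 1/10 s, in which the tool goes at most 50 mm and 8.59 degrees, less where a joint would pass 70% of its speed; a pose out of reach is approached as far as the arm can. A call is refused whole if a number of a shift passes 5 or a number of a turn 0.15, either way. A call with a gripper value outside its range is refused whole. OPENING is the finger opening in cm, from 0 to 8.54, set as the call begins (- or left out, the last holds). The fingers move at their own pace and stop on an object; FORCE is the grip in N (left out, the last holds). Time passes only in rows, so rows that do not move let the fingers close. It gives the time, the measured TCP pose, the force, the opening and the grip force at its end, in the units of the state.
- monitor.get_obs(): the state, without advancing time (a new reading comes with each control period).
- optics.grab_frame(name): name is "scene" or "top" or "wrist"; returns (picture, depth): 384x512x3 uint8, red, green, blue; 384x512 float32, m along the optical axis (not along the pixel's ray), 0 where there is no reading.
- optics.camera_model(name): a dict with "vertical_fov" (degrees; the focal length in pixels is half the picture's height over the tangent of half this angle, whatever the lens; pixels are square), "cx", "cy" (the principal point, pixels), "R" (3x3) and "t" (3): a world point X has camera coordinates R X + t; the wrist camera has in their place "hand_eye" (4x4, takes a point from camera to tool coordinates, whose origin is the TCP and whose axes are the flange's). Camera axes: x right, y down, z forward; pixel columns grow to the right and rows downward; lengths in m; the calibration is good to about 2 mm. A picture is of the moment at which its call begins: read the wrist's pose just before it. camera_model takes no time and is no camera call.
- r.hand_in(): hands the job in; it is judged then, once.
The state is a dict: "clock": time; "joints": joint angles; "qvel": joint speeds; "tau": joint torques, N m; "tcp_pos": TCP position; "orientation": TCP orientation; "contact_force": force on the tool from outside, world axes, zero at the start; "moment": the same for the moment, N m; "grip_width": finger opening in m; "gripper_force": force on a finger pad.
Only numpy, scipy, OpenCV 4.12 (cv2) and the standard library are available. Lean on these libraries where they do the work, as an engineer would, in place of code of your own. Each camera call takes 0.05 s, during which the arm holds its last target. There are 200 camera calls.

## Working session

There is one attempt and no reset: what is moved stays moved. The work goes in short steps, Python scripts to look and compute and a shell command to move; the robot and the scene stay as the last step left them, time stands still between calls to the robot, and variables do not carry over. Pictures are saved under pics/ and viewed, at most 12 in all, crops included, and the job is handed in when it is done.

```bash
ls; mkdir -p pics
cat > h.py <<'E'
import numpy as np, cv2
from scipy.spatial.transform import Rotation as Ro
from bench import monitor, optics, r
def cam(n):
    m=optics.camera_model(n); f=192/np.tan(np.radians(m["vertical_fov"])/2)
    if "hand_eye" in m:
        o=monitor.get_obs(); T=np.eye(4); T[:3,:3]=Ro.from_rotvec(o["orientation"]).as_matrix(); T[:3,3]=o["tcp_pos"]
        T=T@np.array(m["hand_eye"])
    else:
        T=np.eye(4); R=np.array(m["R"]); T[:3,:3]=R.T; T[:3,3]=-R.T@np.array(m["t"])
    return f,m["cx"],m["cy"],T
def cloud(c,d):
    f,cx,cy,T=c; v,u=np.mgrid[:384,:512]
    P=np.stack([(u-cx)/f*d,(v-cy)/f*d,d],-1)
    W=P@T[:3,:3].T+T[:3,3]; W[d<=0]=np.nan; return W
def ray(c,u,v,z):
    f,cx,cy,T=c; q=T[:3,:3]@np.array([(u-cx)/f,(v-cy)/f,1]); return T[:3,3]+q*(z-T[2,3])/q[2]
def st():
    o=monitor.get_obs(); print({k:np.round(v,3).tolist() for k,v in o.items() if k not in("qvel","tau","moment")}); return o
def grab(n,save=None):
    c=cam(n); p,d=optics.grab_frame(n)
    if save: cv2.imwrite('pics/'+save,p[:,:,::-1]); np.savez('pics/'+save[:-4]+'.npz',p=p,d=d,T=c[3],f=c[:3])
    return c,p,d
def load(s):
    z=np.load('pics/'+s+'.npz'); return (*z['f'],z['T']),z['p'],z['d']
E
python3 - <<'E'
from h import *
st()
for n in("top","scene"):
    c,p,d=grab(n,n+"0.png"); print(n,c, (d>0).mean())
a=cv2.imread('pics/top0.png');b=cv2.imread('pics/scene0.png')
print(optics.camera_model("wrist"))
E
```

```text
pics
{'clock': 0.0, 'joints': [-1.217, 0.478, 0.022, 1.556, -0.012, 1.109, -0.083], 'tcp_pos': [0.3, 0.604, 0.23], 'orientation': [-0.719, -3.058, 0.003], 'contact_force': [0.807, -0.291, 0.023], 'gripper_force': 0.0, 'grip_width': 0.085}
top (np.float64(427.70762890446343), 246.40811677457648, 184.41512100314716, array([[-0.01993796, -0.9843192 ,  0.17526607,  0.27424574],
       [-0.99977576,  0.0208798 ,  0.00353117, -0.08811858],
       [-0.00713532, -0.17515636, -0.98451477,  1.52076343],
       [ 0.        ,  0.        ,  0.        ,  1.        ]])) 0.995635986328125
scene (np.float64(446.80346191273475), 254.61423719244272, 192.07510170704256, array([[ 0.61542958,  0.59232793, -0.51999429,  1.27020738],
       [ 0.78806661, -0.47418475,  0.39255553, -0.64448561],
       [-0.01405176, -0.65138042, -0.75862118,  1.25430537],
       [ 0.        ,  0.        ,  0.        ,  1.        ]])) 0.9953816731770834
{'vertical_fov': 66.30191902930217, 'cx': 250.7682644010875, 'cy': 191.9239490749148, 'hand_eye': array([[ 2.81555402e-04, -9.64721170e-01, -2.63273595e-01,
         6.68001703e-02],
       [ 9.99999566e-01,  3.78075953e-05,  9.30900393e-04,
         5.54733622e-04],
       [-8.88105574e-04, -2.63273742e-01,  9.64720762e-01,
        -1.41923097e-01],
       [ 0.00000000e+00,  0.00000000e+00,  0.00000000e+00,
         1.00000000e+00]])}
```

View pics/top0.png

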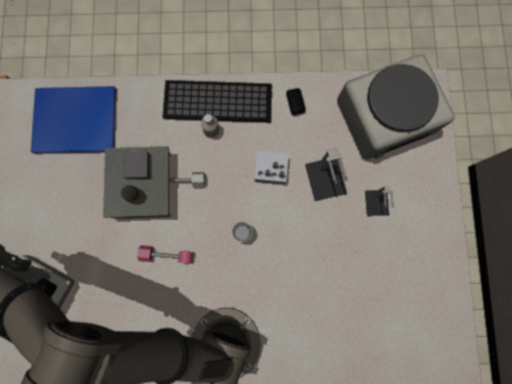

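View pics/scene0.png

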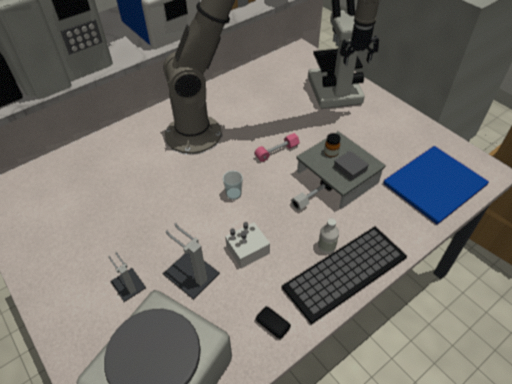

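The top view shows the riser at about (137,182), with the grey key sticking out and its socket at (198,180). The pink lookalike is at (165,255). There are two fork holders: the dark one at (327,178) and a smaller one at (378,202). The larger, at (327,178), fits the description. The rack is at (272,168), the bottle at (209,125) and the beaker at (243,232). I'll confirm with one crop while measuring.

Run:
```python
from h import *
a=cv2.imread('pics/top0.png');b=cv2.imread('pics/scene0.png')
A=cv2.resize(a[130:250,90:410],(800,300),interpolation=cv2.INTER_CUBIC)
B=cv2.resize(b[120:300,100:400],(500,300),interpolation=cv2.INTER_CUBIC)
B=cv2.copyMakeBorder(B,0,0,0,300,cv2.BORDER_CONSTANT)
cv2.imwrite('pics/crop1.png',np.vstack([A,B]))
c,p,d=load('top0'); W=cloud(c,d)
def rep(nm,v0,v1,u0,u1,z0,z1):
    w=W[v0:v1,u0:u1]; m=(w[...,2]>z0)&(w[...,2]<z1); q=w[m].astype(np.float32)
    if len(q)<5: print(nm,len(q));return
    r_=cv2.minAreaRect(q[:,:2]*1000); print(nm,len(q),np.round(q.mean(0),4),np.round(np.percentile(q[:,2],[5,50,95]),3),[np.round(x,1) for x in r_])
rep('table',260,300,280,400,-.05,.05)
rep('socket',165,195,188,210,.035,.06)
rep('shank',165,195,171,190,.015,.04)
rep('riser',140,222,95,175,.08,.1)
rep('box',140,222,95,175,.115,.14)
rep('jar',140,222,95,175,.145,.18)
rep('forkbase',145,205,300,350,.006,.03)
rep('forkpost',145,205,300,355,.18,.23)
rep('fork2base',180,222,360,400,.004,.03)
rep('fork2post',180,222,360,400,.09,.23)
rep('rack',145,190,250,295,.05,.07)
rep('bottle',105,140,195,225,.03,.17)
rep('beaker',215,250,225,262,.02,.12)
```

```text
table 4773 [ 2.033e-01 -3.990e-01 -2.000e-04] [-0.006 -0.     0.005] [array([ 203.4, -400.7]), array([418.1, 132.8]), np.float64(88.9)]
socket 149 [0.5612 0.0888 0.0459] [0.037 0.047 0.053] [array([562.1,  91.9]), array([45.5, 47.8]), np.float64(3.7)]
shank 73 [0.5622 0.1516 0.0293] [0.024 0.029 0.035] [array([562.4, 152.6]), array([65.3, 12.9]), np.float64(88.2)]
riser 3452 [0.538  0.2902 0.0919] [0.087 0.092 0.097] [array([549.5, 293.1]), array([241.4, 221.2]), np.float64(0.8)]
box 712 [0.5908 0.2866 0.1271] [0.121 0.127 0.134] [array([558.2, 288.3]), array([177.4,  82.5]), np.float64(0.6)]
jar 208 [0.4965 0.2941 0.1655] [0.154 0.166 0.171] [array([498.2, 296.4]), array([49.2, 48.3]), np.float64(62.0)]
forkbase 1151 [ 0.5537 -0.3654  0.0122] [0.007 0.012 0.018] [array([ 576., -365.]), array([176.9, 216. ]), np.float64(87.7)]
forkpost 267 [ 0.5749 -0.3633  0.204 ] [0.194 0.204 0.211] [array([ 563.5, -366.3]), array([110.2,  49.9]), np.float64(12.1)]
fork2base 572 [ 0.4674 -0.5436  0.0085] [0.004 0.008 0.015] [array([ 476.3, -556.9]), array([142.7, 148.1]), np.float64(88.7)]
fork2post 124 [ 0.4814 -0.5432  0.1311] [0.103 0.133 0.141] [array([ 471.4, -543.9]), array([31.3, 71.4]), np.float64(88.4)]
rack 758 [ 0.6002 -0.1695  0.06  ] [0.054 0.06  0.065] [array([ 598.3, -171. ]), array([110. , 102.4]), np.float64(83.3)]
bottle 308 [0.7419 0.0412 0.0952] [0.038 0.096 0.142] [array([777.9,  51.7]), array([ 95.3, 115.8]), np.float64(86.6)]
beaker 181 [ 0.3771 -0.0609  0.0701] [0.028 0.081 0.093] [array([371.8, -63.6]), array([68.5, 68.4]), np.float64(43.7)]
```

View pics/crop1.png

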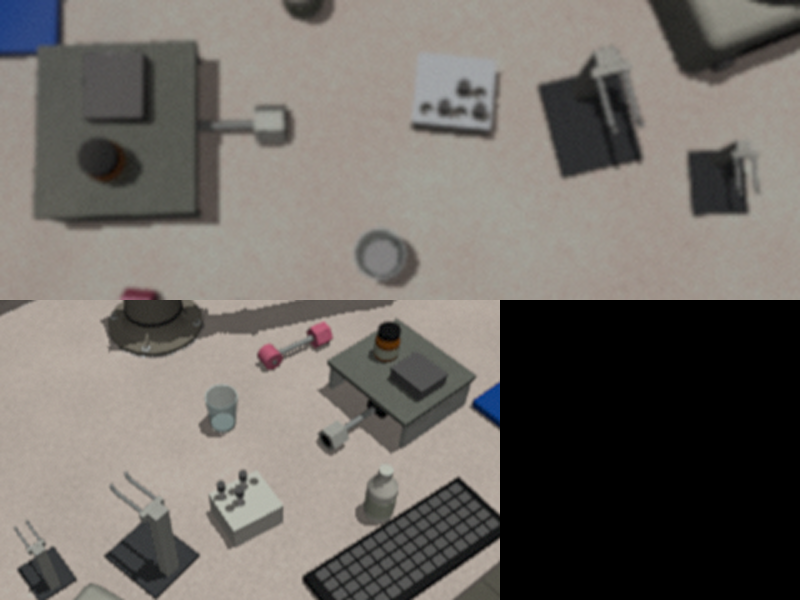

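The crop confirms both choices. The steel and grey key with its black knob is under the riser, and the pink one is the decoy. The fork holder at top-view (327,178) is clearly larger than the one at (378,202), with its prongs pointing towards the robot. Moving above the socket now.

```bash
python3 -m crank '[[[-3.9,-2.9,0],[0,0,0]],[[-3.9,-2.9,0],[0,0,0]],[[-3.9,-2.9,0],[0,0,0]],[[-3.9,-2.9,0],[0,0,0]]]' 8.54 60 
python3 -m crank '[[[-3.9,-2.9,0],[0,0,0]],[[-3.9,-2.9,0],[0,0,0]],[[-3.9,-2.9,0],[0,0,0]],[[-3.9,-2.9,0],[0,0,0]]]'
python3 -m crank '[[[-3.9,-2.9,0],[0,0,0]],[[-3.9,-2.9,0],[0,0,0]],[[-3.9,-2.9,0],[0,0,0]],[[-3.9,-2.9,0],[0,0,0]]]'
python3 -m crank '[[[0,0,0],[0,0,0.139]],[[0,0,0],[0,0,0.139]],[[0,0,0],[0,0,0.139]],[[0,0,0],[0,0,0.139]]]'
python3 -m crank '[[[0,0,0],[0,0,0.139]],[[0,0,0],[0,0,0.139]],[[0,0,0],[0,0,0.139]],[[0,0,0],[0,0,0.139]],[[0,0,0],[0,0,0]]]'
python3 - <<'E'
from h import *
st(); c,p,d=grab('wrist','w1.png')
W=cloud(c,d); m=(W[...,2]>.035)&(W[...,2]<.06)
for z0,z1 in((.04,.056),(.02,.036)):
    m=(W[...,2]>z0)&(W[...,2]<z1)&(W[...,1]<.18)&(W[...,0]>.5)&(W[...,0]<.62)
    q=W[m]; print(len(q)); 
    if len(q)>5: print(q.mean(0),[np.round(x,1) for x in cv2.minAreaRect((q[:,:2]*1000).astype(np.float32))])
E
```

```text
clock: 0.5
tcp_pos: [0.3892, 0.429, 0.2309]
orientation: [-0.719, -3.058, 0.001]
contact_force: [0.7, -0.1, -0.9]
grip_width: 0.0852
gripper_force: 0.0
clock: 0.9
tcp_pos: [0.4771, 0.2556, 0.2312]
orientation: [-0.719, -3.058, 0.0]
contact_force: [0.7, 0.3, -0.2]
grip_width: 0.0854
gripper_force: 0.0
clock: 1.3
tcp_pos: [0.565, 0.0824, 0.2311]
orientation: [-0.719, -3.058, 0.0]
contact_force: [0.3, -0.1, 0.2]
grip_width: 0.0852
gripper_force: 0.0
clock: 1.7
tcp_pos: [0.5644, 0.084, 0.2309]
orientation: [-1.539, -2.738, 0.001]
contact_force: [-0.1, -0.5, -0.5]
grip_width: 0.0852
gripper_force: 0.0
clock: 2.2
tcp_pos: [0.5643, 0.0843, 0.2309]
orientation: [-2.226, -2.217, 0.001]
contact_force: [-0.6, 0.5, 0.1]
grip_width: 0.0858
gripper_force: 0.0
{'clock': 2.2, 'joints': [-0.624, 0.324, 0.459, 1.835, -0.166, 1.021, -0.102], 'tcp_pos': [0.564, 0.084, 0.231], 'orientation': [-2.226, -2.217, 0.001], 'contact_force': [-0.626, 0.5, 0.115], 'gripper_force': 0.0, 'grip_width': 0.086}
1426
[0.56471999 0.0566133  0.04638554] [array([580. ,  -1.8]), array([ 63.7, 231.6]), np.float64(2.6)]
1601
[0.5678022  0.07004372 0.0288034 ] [array([574.,  25.]), array([ 70. , 311.4]), np.float64(4.4)]
```

View pics/w1.png

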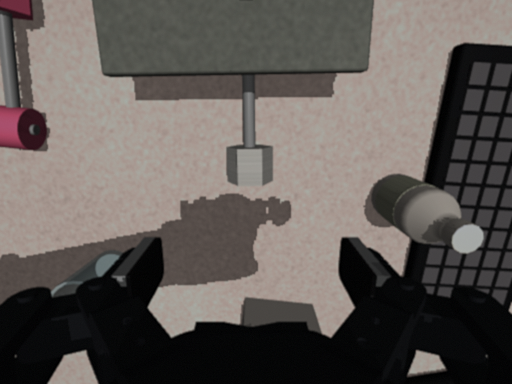

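The wrist view shows the socket at about (250,163), with the shank running up to the riser edge at v≈74. The bottle is to the right at (420,215).

Run:
```python
from h import *
c,p,d=load('w1'); W=cloud(c,d)
q=W[140:192,222:280].reshape(-1,3); q=q[(q[:,2]>.02)]
print(q.max(0),q.min(0)); t=q[q[:,2]>.044]; print('top',len(t),t.mean(0),np.percentile(t,[2,98],axis=0))
s=W[85:140,240:260].reshape(-1,3); s=s[s[:,2]>.02]; k=np.polyfit(s[:,1],s[:,0],1); print('shank',np.percentile(s,[2,50,98],axis=0),k, 'angle from y',np.degrees(np.arctan(k[0])))
# rays
for u,v in((250,148),(250,184)): print(ray(c,u,v,.048))
for u,v in((249,80),(249,140)): print('sh',ray(c,u,v,.031))
print('edge',ray(c,105,74,.092),ray(c,368,70,.092))
```

```text
[0.59009258 0.12030191 0.04936429] [0.53471732 0.07044535 0.0213598 ]
top 1043 [0.56258308 0.09210425 0.04690012] [[0.54755672 0.07114704 0.0443821 ]
 [0.57805185 0.11203885 0.04862838]]
shank [[0.55485393 0.12212213 0.02441814]
 [0.56156259 0.15238779 0.02910406]
 [0.56825861 0.17932016 0.03132026]] [-0.00747053  0.56291822] angle from y -0.4280221456862844
[0.56358547 0.11309735 0.048     ]
[0.56340526 0.07233553 0.048     ]
sh [0.56275319 0.18502329 0.031     ]
sh [0.56240878 0.1202459  0.031     ]
edge [0.43459926 0.18458304 0.092     ] [0.66898015 0.18700589 0.092     ]
```

```bash
python3 -m crank '[[[0.15,-0.18,4.5],[0,0,0]],[[0,0,4.5],[0,0,0]],[[0,0,4.5],[0,0,0]],[[0,0,4.5],[0,0,0]],[[0,0,2.5],[0,0,0]]]' 8.54 60 
python3 -m crank '[[[0,0,1.0],[0,0,0]],[[0,0,1.0],[0,0,0]],[[0,0,0],[0,0,0]]]'
python3 -m crank '[[[0,0,0],[0,0,0]],[[0,0,0],[0,0,0]],[[0,0,0],[0,0,0]],[[0,0,0],[0,0,0]],[[0,0,0],[0,0,0]]]' 4.5 60
python3 -m crank '[[[0,0,0],[0,0,0]],[[0,0,0],[0,0,0]],[[0,0,0],[0,0,0]],[[0,0,0],[0,0,0]],[[0,0,0],[0,0,0]]]'
```

```text
clock: 2.75
tcp_pos: [0.5606, 0.0855, 0.0228]
orientation: [-2.218, -2.221, 0.006]
contact_force: [-1.1, 0.9, 0.2]
grip_width: 0.0855
gripper_force: 0.0
clock: 3.05
tcp_pos: [0.563, 0.0858, 0.0062]
orientation: [-2.224, -2.219, -0.0]
contact_force: [-0.3, 0.6, 0.1]
grip_width: 0.0855
gripper_force: 0.0
clock: 3.55
tcp_pos: [0.5637, 0.086, 0.0081]
orientation: [2.224, 2.218, 0.003]
contact_force: [-2.4, -0.1, 8.5]
grip_width: 0.053
gripper_force: 61.1
clock: 4.05
tcp_pos: [0.5637, 0.086, 0.0081]
orientation: [2.224, 2.218, 0.003]
contact_force: [-2.7, -0.1, 9.1]
grip_width: 0.0532
gripper_force: 61.1
```

```bash
python3 -m crank '[[[-0.5,0,-0.2],[0,0,0]],[[-1.5,0,0],[0,0,0]],[[-2,0,0],[0,0,0]],[[-2,0,0],[0,0,0]],[[-2,0,0],[0,0,0]]]' 
python3 -m crank '[[[-2,0,0],[0,0,0]],[[-2,0,0],[0,0,0]],[[-1.5,-1,0],[0,0,0]],[[-1.2,-2,0],[0,0,0]],[[-0.5,-1,0],[0,0,0]]]' 
python3 -m crank '[[[0,0,0],[0,0,0]],[[0,0,0],[0,0,0]]]'
python3 - <<'E'
from h import *
st(); grab('top','top1.png'); c,p,d=load('top1'); W=cloud(c,d)
a=cv2.imread('pics/top1.png'); cv2.imwrite('pics/crop2.png',cv2.resize(a[120:250,100:300],(800,520),interpolation=cv2.INTER_CUBIC))
E
```

```text
clock: 4.55
tcp_pos: [0.5622, 0.0037, 0.0083]
orientation: [2.225, 2.217, -0.001]
contact_force: [-0.2, 0.4, -2.8]
grip_width: 0.0528
gripper_force: 63.3
clock: 5.05
tcp_pos: [0.5201, -0.0685, 0.0083]
orientation: [-2.228, -2.215, 0.002]
contact_force: [-0.3, 0.6, -3.2]
grip_width: 0.0529
gripper_force: 63.5
clock: 5.25
tcp_pos: [0.5224, -0.0657, 0.0083]
orientation: [-2.224, -2.218, -0.0]
contact_force: [0.2, -1.2, -3.6]
grip_width: 0.0527
gripper_force: 63.5
{'clock': 5.25, 'joints': [-0.227, 0.583, 0.297, 2.077, -0.328, 0.525, 0.307], 'tcp_pos': [0.522, -0.066, 0.008], 'orientation': [-2.224, -2.218, -0.0], 'contact_force': [0.182, -1.194, -3.61], 'gripper_force': 63.528, 'grip_width': 0.053}
```

View pics/crop2.png

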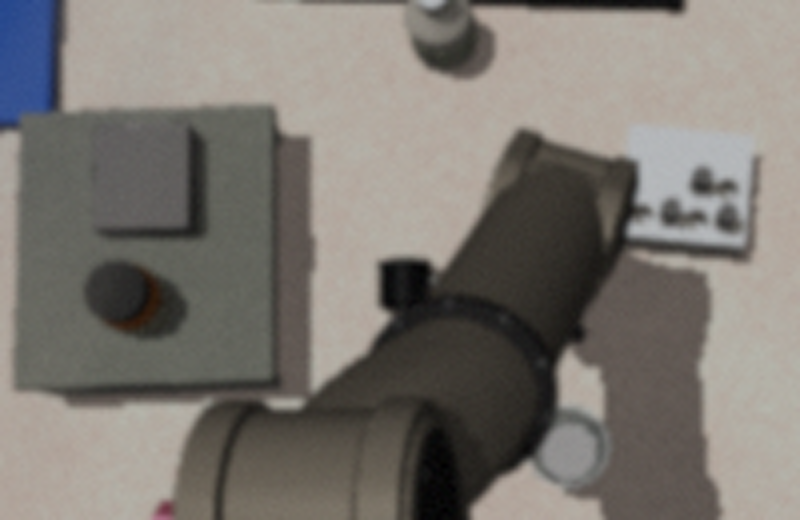

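The key is out: the black knob is at crop (405,285), about 100 mm clear of the riser, and the beaker has not moved. I'll lower, release, rise and look at the knob.

```bash
python3 -m crank '[[[0,0,0.2],[0,0,0]],[[0,0,0],[0,0,0]]]' 
python3 -m crank '[[[0,0,0],[0,0,0]],[[0,0,0],[0,0,0]],[[0,0,0],[0,0,0]],[[0,0,0],[0,0,0]],[[0,0,0],[0,0,0]]]' 8.54 60
python3 -m crank '[[[0,0,-1],[0,0,0]],[[0,0,-3],[0,0,0]],[[0,0,-5],[0,0,0]],[[0,0,-5],[0,0,0]],[[0,0,-5],[0,0,0]]]' 
python3 -m crank '[[[4.8,0,0],[0,0,0]],[[4.8,0,0],[0,0,0]],[[4.8,0,0],[0,0,0]],[[0,0,0],[0,0,0]],[[0,0,0],[0,0,0]]]'
python3 - <<'E'
from h import *
st(); grab('wrist','w2.png')
c,p,d=load('w2'); W=cloud(c,d)
g=W[np.isfinite(W[...,2])]
E
```

```text
clock: 5.5
tcp_pos: [0.5231, -0.0652, 0.008]
orientation: [-2.223, -2.219, -0.002]
contact_force: [-7.5, -0.4, 23.8]
grip_width: 0.0524
gripper_force: 65.8
clock: 6.0
tcp_pos: [0.5225, -0.066, 0.0061]
orientation: [-2.224, -2.218, 0.0]
contact_force: [-0.0, -0.4, 0.1]
grip_width: 0.0852
gripper_force: 0.0
clock: 6.5
tcp_pos: [0.5219, -0.0664, 0.1988]
orientation: [2.225, 2.217, -0.0]
contact_force: [0.9, 0.3, -0.3]
grip_width: 0.0856
gripper_force: 0.0
clock: 7.0
tcp_pos: [0.5226, 0.0789, 0.1967]
orientation: [2.222, 2.221, 0.0]
contact_force: [0.4, -1.3, -0.5]
grip_width: 0.0856
gripper_force: 0.0
{'clock': 7.0, 'joints': [-0.591, 0.285, 0.389, 1.962, -0.135, 0.919, -0.134], 'tcp_pos': [0.523, 0.079, 0.197], 'orientation': [2.222, 2.221, 0.0], 'contact_force': [0.425, -1.335, -0.506], 'gripper_force': 0.0, 'grip_width': 0.086}
```

View pics/w2.png

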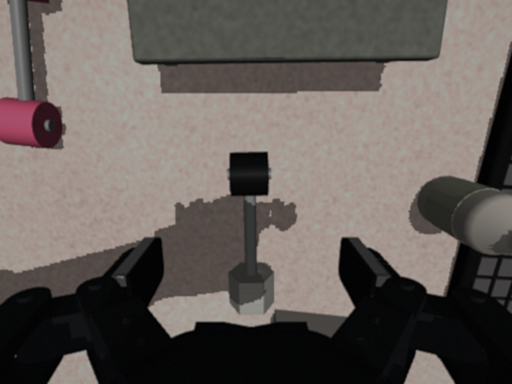

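The knob is at about (249,173) with its bosses at (229,173) and (270,173). The shank runs straight down to the socket at (251,285).

Run:
```python
from h import *
c,p,d=load('w2'); W=cloud(c,d)
hi=W[140:210,215:285].reshape(-1,3); k=hi[hi[:,2]>.02]; print('knob rng',np.percentile(k,[1,50,99],axis=0))
t=k[k[:,2]>.042]; print('top',t.mean(0))
g=p[140:205,215:285].max(-1); n,l,s,cen=cv2.connectedComponentsWithStats((g<45).astype(np.uint8)); print(s[1:][s[1:,4]>200],cen[1:][s[1:,4]>200])
for u in(229,249,270): print(ray(c,u,173,.024))
sh=W[200:260,243:258].reshape(-1,3); sh=sh[(sh[:,2]>.024)&(sh[:,2]<.036)]; q=np.polyfit(sh[:,1],sh[:,0],1); print(q,np.polyval(q,.08),np.median(sh,0))
```

```text
knob rng [[0.49832162 0.04357225 0.02454265]
 [0.52080614 0.08397123 0.04328009]
 [0.54229018 0.105179   0.04808213]]
top [0.52037853 0.08242983 0.04550894]
[[  15   12   39   44 1603]] [[33.44416719 33.75982533]]
[0.49902237 0.08186427 0.024     ]
[0.52082682 0.08186803 0.024     ]
[0.54372149 0.08187198 0.024     ]
[-0.01421912  0.52172965] 0.5205921177175088 [0.52188561 0.01821522 0.02893014]
```

```bash
python3 -m crank '[[[0.26,-0.2,4.5],[0,0,0]],[[0,0,4.5],[0,0,0]],[[0,0,4.5],[0,0,0]],[[0,0,3],[0,0,0]],[[0,0,1.5],[0,0,0]]]' 
python3 -m crank '[[[0,0,1],[0,0,0]],[[0,0,0.3],[0,0,0]],[[0,0,0],[0,0,0]]]'
python3 -m crank '[[[0,0,0],[0,0,0]],[[0,0,0],[0,0,0]],[[0,0,0],[0,0,0]],[[0,0,0],[0,0,0]],[[0,0,0],[0,0,0]]]' 4 85
python3 -m crank '[[[0,0,0],[0,0,0]],[[0,0,0],[0,0,0]],[[0,0,0],[0,0,0]],[[0,0,0],[0,0,0]]]'
```

```text
clock: 7.55
tcp_pos: [0.5192, 0.0775, 0.0138]
orientation: [-2.228, -2.214, 0.007]
contact_force: [-0.6, 0.2, 0.4]
grip_width: 0.0855
gripper_force: 0.0
clock: 7.85
tcp_pos: [0.5213, 0.0796, 0.0037]
orientation: [2.226, 2.216, 0.0]
contact_force: [0.6, -0.1, -0.4]
grip_width: 0.0854
gripper_force: 0.0
clock: 8.35
tcp_pos: [0.5214, 0.0807, 0.0046]
orientation: [2.225, 2.218, 0.002]
contact_force: [-2.4, 0.8, 10.9]
grip_width: 0.0453
gripper_force: 85.0
clock: 8.75
tcp_pos: [0.5214, 0.0807, 0.0046]
orientation: [2.225, 2.218, 0.002]
contact_force: [-2.3, 0.9, 11.0]
grip_width: 0.045
gripper_force: 85.0
```

```bash
python3 -m crank '[[[0,0,-0.5],[0,0,0]],[[0,0,-1],[0,0,0]],[[0,0,-2],[0,0,0]],[[0,0,-3],[0,0,0]],[[0,0,-3],[0,0,0]]]' 
python3 -m crank '[[[0,0,-4],[0,0,0]],[[0,0,-4],[0,0,0]],[[0,0,-4],[0,0,0]],[[0,0,-2],[0,0,0]],[[0,0,0],[0,0,0]]]'
python3 - <<'E'
from h import *
st(); grab('wrist','w3.png'); c,p,d=load('w3'); W=cloud(c,d); z=W[...,2]
ts=monitor.get_obs()["tcp_pos"]
m=(abs(W[...,0]-ts[0])<.035)&(W[...,1]<ts[1]-.03)&(W[...,1]>-.12)&(z>.15)
q=W[m]; print(len(q))
for y in np.arange(-.1,.06,.01):
    s=q[abs(q[:,1]-y)<.005]
    if len(s)>3: print(round(y,2),len(s),np.percentile(s[:,2],[10,90]),np.median(s[:,0]))
c,p,d=grab('scene','s1.png'); cv2.imwrite('pics/s1c.png',cv2.resize(p[40:280,140:400,::-1],(650,600),interpolation=cv2.INTER_CUBIC))
E
```

```text
clock: 9.25
tcp_pos: [0.5198, 0.0805, 0.0992]
orientation: [-2.224, -2.217, 0.002]
contact_force: [-0.4, 0.4, -4.0]
grip_width: 0.0452
gripper_force: 87.1
clock: 9.75
tcp_pos: [0.5222, 0.0808, 0.2415]
orientation: [2.224, 2.216, 0.009]
contact_force: [0.3, -0.4, -4.5]
grip_width: 0.0446
gripper_force: 87.2
{'clock': 9.75, 'joints': [-0.625, 0.228, 0.418, 1.92, -0.11, 1.01, -0.162], 'tcp_pos': [0.522, 0.081, 0.242], 'orientation': [2.224, 2.216, 0.009], 'contact_force': [0.346, -0.38, -4.47], 'gripper_force': 87.237, 'grip_width': 0.045}
657
-0.01 566 [0.18112013 0.18655263] 0.5241862455531471
-0.0 55 [0.19064737 0.19804691] 0.5248501583145879
0.01 34 [0.20005662 0.2055164 ] 0.5243364929176795
```

View pics/s1c.png

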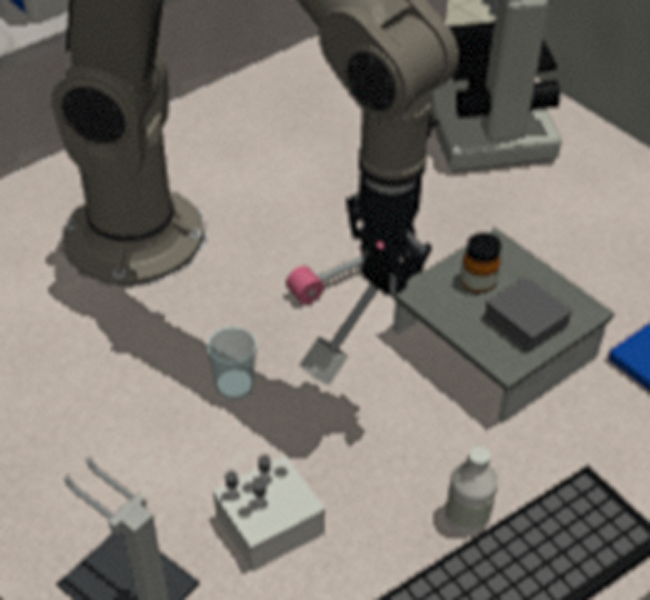

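The scene crop shows the key held by its knob, but the socket has drooped to crop (325,360), about 40° down. The lift was too brisk. I'll lay it back down, pinch at full force and lift slowly.

```bash
python3 -m crank '[[[0,0,1],[0,0,0]],[[0,0,2],[0,0,0]],[[0,0,2],[0,0,0]],[[0,0,2],[0,0,0]],[[0,0,2],[0,0,0]]]' - 85
python3 -m crank '[[[0,0,2],[0,0,0]],[[0,0,1.5],[0,0,0]],[[0,0,1.5],[0,0,0]],[[0,0,1.5],[0,0,0]],[[0,0,1.5],[0,0,0]]]' 
python3 -m crank '[[[0,0,1],[0,0,0]],[[0,0,1],[0,0,0]],[[0,0,1],[0,0,0]],[[0,0,1],[0,0,0]],[[0,0,1],[0,0,0]]]' 
python3 -m crank '[[[0,0,0.7],[0,0,0]],[[0,0,0.3],[0,0,0]],[[0,0,0],[0,0,0]]]'
```

```text
clock: 10.35
tcp_pos: [0.5191, 0.0801, 0.145]
orientation: [-2.224, -2.217, 0.006]
contact_force: [-1.2, 0.5, -4.7]
grip_width: 0.0449
gripper_force: 87.3
clock: 10.85
tcp_pos: [0.5202, 0.0815, 0.0663]
orientation: [-2.223, -2.218, 0.001]
contact_force: [-0.9, 4.9, 3.8]
grip_width: 0.045
gripper_force: 87.9
clock: 11.35
tcp_pos: [0.5207, 0.0803, 0.0175]
orientation: [-2.225, -2.218, 0.0]
contact_force: [-1.1, 3.2, 2.5]
grip_width: 0.0449
gripper_force: 87.4
clock: 11.65
tcp_pos: [0.5204, 0.0799, 0.0078]
orientation: [-2.225, -2.217, 0.002]
contact_force: [-0.4, 2.2, 2.4]
grip_width: 0.0451
gripper_force: 87.1
```

```bash
python3 -m crank '[[[0,0,0.3],[0,0,0]],[[0,0,0.1],[0,0,0]],[[0,0,0],[0,0,0]]]' 
python3 -m crank '[[[0,0,0],[0,0,0]],[[0,0,0],[0,0,0]],[[0,0,0],[0,0,0]],[[0,0,0],[0,0,0]]]' 6.5 60
python3 -m crank '[[[0,0,0],[0,0,0]],[[0,0,0],[0,0,0]],[[0,0,0],[0,0,0]],[[0,0,0],[0,0,0]],[[0,0,0],[0,0,0]]]' 4 120
python3 -m crank '[[[0,0,0],[0,0,0]],[[0,0,0],[0,0,0]],[[0,0,-0.1],[0,0,0]],[[0,0,-0.2],[0,0,0]],[[0,0,-0.3],[0,0,0]]]'
python3 -m crank '[[[0,0,-0.5],[0,0,0]],[[0,0,-0.7],[0,0,0]],[[0,0,-0.7],[0,0,0]],[[0,0,-0.7],[0,0,0]],[[0,0,-0.7],[0,0,0]]]'
python3 -m crank '[[[0,0,-0.7],[0,0,0]],[[0,0,-0.7],[0,0,0]],[[0,0,-0.7],[0,0,0]],[[0,0,-0.4],[0,0,0]],[[0,0,0],[0,0,0]]]'
cat > tilt.py <<'E'
from h import *
import sys
o=st(); c,p,d=grab('scene',sys.argv[1]); W=cloud(c,d); t=o["tcp_pos"]
k=np.array([t[0],t[1],t[2]+.021]); R=Ro.from_rotvec(o["orientation"]).as_matrix()
L=(W-k)@R  # tool axes
m=(abs(L[...,1])<.032)&(L[...,0]<-.03)&(L[...,0]>-.19)&(L[...,2]>-.06)&(L[...,2]<.19)&(W[...,2]>.012)
q=L[m]; print(len(q))
for x in np.arange(-.17,-.03,.02):
    s=q[abs(q[:,0]-x)<.01]
    if len(s)>2: print(round(x,2),len(s),'down',np.percentile(s[:,2],[5,50,95]).round(3),'y',np.median(s[:,1]).round(3))
E
python3 tilt.py s2.png
```

```text
clock: 11.95
tcp_pos: [0.5208, 0.0803, 0.0055]
orientation: [-2.225, -2.217, -0.001]
contact_force: [-6.0, 2.8, 15.9]
grip_width: 0.0448
gripper_force: 88.2
clock: 12.35
tcp_pos: [0.5208, 0.0801, 0.0041]
orientation: [2.225, 2.218, -0.001]
contact_force: [1.2, 0.0, 0.6]
grip_width: 0.0651
gripper_force: 0.0
clock: 12.85
tcp_pos: [0.5208, 0.0803, 0.005]
orientation: [-2.225, -2.217, -0.0]
contact_force: [-3.2, -0.4, 10.6]
grip_width: 0.0439
gripper_force: 120.3
clock: 13.35
tcp_pos: [0.5205, 0.08, 0.0101]
orientation: [-2.225, -2.218, 0.001]
contact_force: [-0.4, -1.1, -1.3]
grip_width: 0.0439
gripper_force: 122.1
clock: 13.85
tcp_pos: [0.5208, 0.0808, 0.044]
orientation: [-2.224, -2.218, -0.001]
contact_force: [1.2, -0.2, -3.8]
grip_width: 0.044
gripper_force: 122.3
clock: 14.35
tcp_pos: [0.5213, 0.0806, 0.0689]
orientation: [2.224, 2.218, 0.002]
contact_force: [0.1, 0.8, -2.9]
grip_width: 0.0439
gripper_force: 122.4
{'clock': 14.35, 'joints': [-0.539, 0.477, 0.336, 2.057, -0.254, 0.645, -0.036], 'tcp_pos': [0.521, 0.081, 0.069], 'orientation': [2.224, 2.218, 0.002], 'contact_force': [0.063, 0.842, -2.903], 'gripper_force': 122.392, 'grip_width': 0.044}
295
-0.17 10 down [0.017 0.022 0.03 ] y 0.004
-0.15 106 down [0.012 0.023 0.055] y 0.013
-0.13 77 down [0.009 0.016 0.035] y 0.017
-0.11 21 down [0.019 0.024 0.031] y 0.009
-0.09 22 down [0.017 0.02  0.027] y 0.006
-0.07 26 down [0.008 0.016 0.022] y 0.006
-0.05 23 down [0.005 0.011 0.017] y 0.004
-0.03 10 down [0.    0.006 0.01 ] y 0.004
```

```bash
python3 -m crank '[[[0,0,0],[0,0,0]],[[0,0,0],[0,0,0]],[[0,0,0],[0,0,0]]]'; python3 tilt.py s3.png; python3 -c "
import cv2;a=cv2.imread('pics/s3.png');cv2.imwrite('pics/s3c.png',cv2.resize(a[120:240,230:350],(600,600),interpolation=cv2.INTER_CUBIC))"
```

```text
clock: 14.7
tcp_pos: [0.5206, 0.0804, 0.068]
orientation: [-2.225, -2.218, 0.001]
contact_force: [0.2, -0.4, -4.5]
grip_width: 0.044
gripper_force: 122.4
{'clock': 14.7, 'joints': [-0.538, 0.478, 0.335, 2.058, -0.255, 0.645, -0.036], 'tcp_pos': [0.521, 0.08, 0.068], 'orientation': [-2.225, -2.218, 0.001], 'contact_force': [0.219, -0.386, -4.509], 'gripper_force': 122.374, 'grip_width': 0.044}
292
-0.17 9 down [0.017 0.023 0.029] y 0.001
-0.15 103 down [0.016 0.026 0.056] y 0.015
-0.13 75 down [0.009 0.018 0.036] y 0.018
-0.11 21 down [0.022 0.028 0.036] y 0.007
-0.09 25 down [0.016 0.022 0.028] y 0.006
-0.07 23 down [0.013 0.017 0.022] y 0.005
-0.05 24 down [0.005 0.011 0.018] y 0.004
-0.03 12 down [0.001 0.006 0.012] y 0.003
```

View pics/s3c.png

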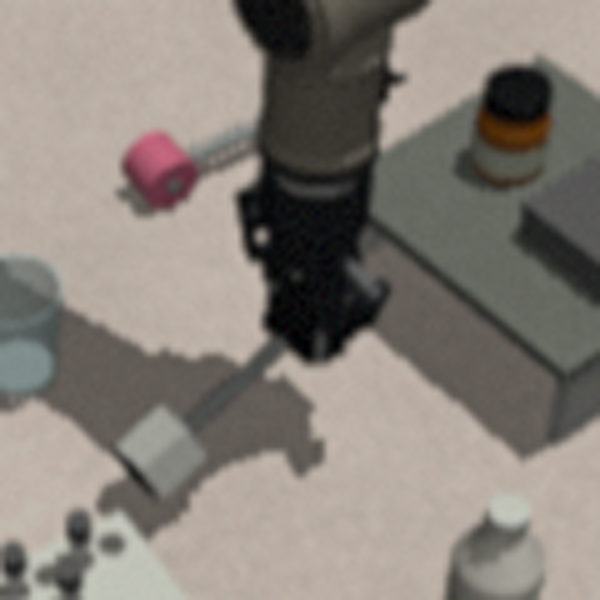

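The crop shows the key off the bench with the socket at crop (160,450) and about 13° of droop, which is not quite level. I'll set it down, pinch slightly lower on the pads and lift more gently.

```bash
python3 -m crank '[[[0,0,1],[0,0,0]],[[0,0,1],[0,0,0]],[[0,0,1],[0,0,0]],[[0,0,1],[0,0,0]],[[0,0,0.7],[0,0,0]]]' - 120
python3 -m crank '[[[0,0,0.7],[0,0,0]],[[0,0,0.6],[0,0,0]],[[0,0,0.3],[0,0,0]],[[0,0,0.1],[0,0,0]],[[0,0,0],[0,0,0]]]' - 60
python3 -m crank '[[[0,0,0],[0,0,0]],[[0,0,0],[0,0,0]],[[0,0,0],[0,0,0]],[[0,0,0],[0,0,0]],[[0,0,0],[0,0,0]]]' 6.5 60
python3 -m crank '[[[0,0,0.2],[0,0,0]],[[0,0,0],[0,0,0]]]' 
python3 -m crank '[[[0,0,0],[0,0,0]],[[0,0,0],[0,0,0]],[[0,0,0],[0,0,0]],[[0,0,0],[0,0,0]],[[0,0,0],[0,0,0]]]' 4 120
python3 -m crank '[[[0,0,0],[0,0,0]],[[0,0,0],[0,0,0]],[[0,0,0],[0,0,0]],[[0,0,0],[0,0,0]],[[0,0,0],[0,0,0]]]' 
python3 tilt.py s4.png
```

```text
clock: 15.25
tcp_pos: [0.5206, 0.0806, 0.0201]
orientation: [-2.224, -2.218, 0.001]
contact_force: [1.3, 1.5, -1.9]
grip_width: 0.0438
gripper_force: 122.6
clock: 15.75
tcp_pos: [0.5209, 0.0806, 0.005]
orientation: [-2.224, -2.218, -0.001]
contact_force: [-3.6, 0.8, 8.7]
grip_width: 0.0435
gripper_force: 123.2
clock: 16.25
tcp_pos: [0.5209, 0.0804, 0.0042]
orientation: [2.225, 2.218, -0.0]
contact_force: [0.8, -0.1, -0.7]
grip_width: 0.065
gripper_force: 0.0
clock: 16.45
tcp_pos: [0.5207, 0.0804, 0.002]
orientation: [-2.225, -2.218, 0.001]
contact_force: [-0.7, 0.5, 0.7]
grip_width: 0.0654
gripper_force: 0.0
clock: 16.95
tcp_pos: [0.5208, 0.0804, 0.003]
orientation: [-2.225, -2.217, -0.0]
contact_force: [-2.0, 0.0, 9.3]
grip_width: 0.044
gripper_force: 120.4
clock: 17.45
tcp_pos: [0.5207, 0.0805, 0.003]
orientation: [-2.225, -2.217, -0.0]
contact_force: [-2.5, 0.0, 9.3]
grip_width: 0.044
gripper_force: 120.5
{'clock': 17.45, 'joints': [-0.487, 0.591, 0.273, 2.076, -0.312, 0.513, 0.013], 'tcp_pos': [0.521, 0.081, 0.003], 'orientation': [-2.225, -2.217, -0.0], 'contact_force': [-2.534, 0.022, 9.259], 'gripper_force': 120.456, 'grip_width': 0.044}
284
-0.17 52 down [-0.023 -0.004  0.01 ] y 0.004
-0.15 76 down [-0.028 -0.021 -0.002] y 0.018
-0.13 70 down [-0.028 -0.021 -0.001] y 0.017
-0.11 17 down [-0.022 -0.008 -0.002] y 0.007
-0.09 19 down [-0.008 -0.005 -0.001] y 0.005
-0.07 20 down [-0.007 -0.005 -0.001] y 0.005
-0.05 19 down [-0.009 -0.006  0.001] y 0.005
-0.03 11 down [-0.008 -0.006  0.001] y 0.005
```

```bash
python3 -m crank '[[[0,0,-0.1],[0,0,0]],[[0,0,-0.1],[0,0,0]],[[0,0,-0.2],[0,0,0]],[[0,0,-0.2],[0,0,0]],[[0,0,-0.3],[0,0,0]]]'
python3 -m crank '[[[0,0,-0.3],[0,0,0]],[[0,0,-0.4],[0,0,0]],[[0,0,-0.4],[0,0,0]],[[0,0,-0.4],[0,0,0]],[[0,0,-0.4],[0,0,0]]]'
python3 tilt.py s5.png
python3 -m crank '[[[0,0,-0.4],[0,0,0]],[[0,0,-0.5],[0,0,0]],[[0,0,-0.5],[0,0,0]],[[0,0,-0.5],[0,0,0]],[[0,0,-0.5],[0,0,0]]]'
python3 -m crank '[[[0,0,-0.5],[0,0,0]],[[0,0,-0.5],[0,0,0]],[[0,0,-0.4],[0,0,0]],[[0,0,-0.3],[0,0,0]],[[0,0,-0.1],[0,0,0]]]'
python3 tilt.py s6.png
```

```text
clock: 18.0
tcp_pos: [0.5206, 0.0803, 0.0113]
orientation: [-2.225, -2.218, 0.001]
contact_force: [-0.3, -0.6, -1.3]
grip_width: 0.044
gripper_force: 122.0
clock: 18.5
tcp_pos: [0.5208, 0.0807, 0.0307]
orientation: [-2.224, -2.218, -0.0]
contact_force: [-0.9, -0.0, -3.2]
grip_width: 0.0441
gripper_force: 122.2
{'clock': 18.5, 'joints': [-0.51, 0.542, 0.301, 2.07, -0.289, 0.568, -0.007], 'tcp_pos': [0.521, 0.081, 0.031], 'orientation': [-2.224, -2.218, -0.0], 'contact_force': [-0.949, -0.007, -3.198], 'gripper_force': 122.217, 'grip_width': 0.044}
287
-0.17 29 down [0.001 0.012 0.031] y 0.005
-0.15 90 down [-0.002  0.006  0.029] y 0.018
-0.13 72 down [-0.006  0.001  0.021] y 0.018
-0.11 19 down [0.008 0.014 0.019] y 0.007
-0.09 20 down [0.006 0.01  0.016] y 0.007
-0.07 26 down [0.001 0.007 0.013] y 0.005
-0.05 18 down [-0.001  0.003  0.01 ] y 0.003
-0.03 13 down [-0.004  0.     0.008] y 0.005
clock: 19.05
tcp_pos: [0.5208, 0.0806, 0.0547]
orientation: [-2.225, -2.218, -0.0]
contact_force: [0.2, 0.3, -3.5]
grip_width: 0.0441
gripper_force: 122.4
clock: 19.55
tcp_pos: [0.521, 0.0805, 0.0726]
orientation: [2.225, 2.218, 0.001]
contact_force: [-0.9, 0.4, -3.4]
grip_width: 0.0437
gripper_force: 122.4
{'clock': 19.55, 'joints': [-0.542, 0.471, 0.34, 2.055, -0.251, 0.654, -0.039], 'tcp_pos': [0.521, 0.081, 0.073], 'orientation': [2.225, 2.218, 0.001], 'contact_force': [-0.878, 0.434, -3.391], 'gripper_force': 122.385, 'grip_width': 0.044}
292
-0.17 12 down [0.017 0.02  0.029] y 0.005
-0.15 100 down [0.012 0.022 0.055] y 0.015
-0.13 82 down [0.007 0.015 0.034] y 0.02
-0.11 18 down [0.018 0.024 0.029] y 0.007
-0.09 22 down [0.013 0.019 0.024] y 0.006
-0.07 23 down [0.01  0.015 0.023] y 0.004
-0.05 25 down [0.002 0.007 0.015] y 0.005
-0.03 10 down [-0.003  0.003  0.009] y 0.004
```

```bash
python3 -m crank '[[[0,0,0],[0,0,0]],[[0,0,0],[0,0,0]],[[0,0,0],[0,0,0]],[[0,0,0],[0,0,0]],[[0,0,0],[0,0,0]]]' >/dev/null
cat > ang.py <<'E'
from h import *
import sys
def ang(s,tz,tx=.5207,ty=.0805):
    c,p,d=load(s); W=cloud(c,d); L=W-np.array([tx,ty,tz+.019])
    m=(abs(L[...,0])<.011)&(L[...,1]<-.035)&(L[...,1]>-.112)&(abs(L[...,2]+.0)<.1)&(W[...,2]>.015)
    q=L[m]; k=np.polyfit(q[:,1],q[:,2],1); r_=q[:,2]-np.polyval(k,q[:,1]); q=q[abs(r_)<.01]; k=np.polyfit(q[:,1],q[:,2],1)
    return len(q),np.degrees(np.arctan(k[0])).round(1),k[1].round(4)
if __name__=="__main__":
    o=monitor.get_obs(); print(o['clock']); grab('scene','s7.png')
    for s,z in(('s4',.003),('s5',.0307),('s6',.0726),('s7',o['tcp_pos'][2]),('s2',.0689),('s3',.068),('s1',.2415)): print(s,ang(s,z))
E
python3 ang.py
```

```text
20.1
s4 (74, np.float64(-0.1), np.float64(0.0068))
s5 (81, np.float64(9.3), np.float64(0.0062))
s6 (86, np.float64(15.3), np.float64(0.007))
s7 (89, np.float64(15.2), np.float64(0.006))
s2 (87, np.float64(13.8), np.float64(0.0039))
s3 (89, np.float64(16.0), np.float64(0.0052))
s1 (100, np.float64(31.0), np.float64(-0.018))
```

```bash
python3 -m crank '[[[0,0,-0.3],[0,0,0]],[[0,0,-0.6],[0,0,0]],[[0,0,-1],[0,0,0]],[[0,0,-1.5],[0,0,0]],[[0,0,-1.5],[0,0,0]]]' >/dev/null
python3 -m crank '[[[0,0,-1.5],[0,0,0]],[[0,0,-1.5],[0,0,0]],[[0,0,-1.5],[0,0,0]],[[0,0,-1.5],[0,0,0]],[[0,0,-1.5],[0,0,0]]]' >/dev/null
python3 -m crank '[[[0,0,-1.5],[0,0,0]],[[0,0,-1.5],[0,0,0]],[[0,0,-1.5],[0,0,0]],[[0,0,-1],[0,0,0]],[[0,0,-0.5],[0,0,0]]]'
python3 -m crank '[[[0,0,0],[0,0,0]],[[0,0,0],[0,0,0]]]'
python3 - <<'E'
from h import *
from ang import ang
o=st(); grab('scene','s8.png'); t=o['tcp_pos']; print(ang('s8',t[2],t[0],t[1]))
c,p,d=load('top0'); W=cloud(c,d)
# fork geometry from first top + scene clouds
for n in('top0','scene0'):
    c,p,d=load(n); W=cloud(c,d); f=W[(abs(W[...,0]-.56)<.16)&(abs(W[...,1]+.36)<.12)]
    hi=f[(f[:,2]>.185)&(f[:,2]<.225)]
    base=f[(f[:,2]>.008)&(f[:,2]<.017)]
    for nm,q in(('hi',hi),('base',base)):
        rr=cv2.minAreaRect((q[:,:2]*1000).astype(np.float32)); print(n,nm,len(q),[np.round(x,1) for x in rr])
E
```

```text
clock: 21.65
tcp_pos: [0.5212, 0.0804, 0.2577]
orientation: [2.225, 2.217, 0.003]
contact_force: [0.3, -0.0, -3.1]
grip_width: 0.044
gripper_force: 122.5
clock: 21.85
tcp_pos: [0.5204, 0.0804, 0.2558]
orientation: [-2.224, -2.218, 0.001]
contact_force: [-0.3, 0.2, -4.8]
grip_width: 0.0438
gripper_force: 122.5
{'clock': 21.85, 'joints': [-0.637, 0.214, 0.429, 1.902, -0.102, 1.047, -0.169], 'tcp_pos': [0.52, 0.08, 0.256], 'orientation': [-2.224, -2.218, 0.001], 'contact_force': [-0.265, 0.151, -4.823], 'gripper_force': 122.471, 'grip_width': 0.044}
(103, np.float64(16.9), np.float64(0.0085))
top0 hi 264 [array([ 563.5, -366.3]), array([110.2,  49.9]), np.float64(12.1)]
top0 base 955 [array([ 557.2, -364.3]), array([308.3, 234.1]), np.float64(3.3)]
scene0 hi 343 [array([ 564.5, -369.4]), array([109.3,  52.4]), np.float64(16.6)]
scene0 base 995 [array([ 532., -368.]), array([221.4, 261.8]), np.float64(65.4)]
```

```bash
python3 -m crank '[[[0,0,0],[0,0,0]],[[0,0,0],[0,0,0]],[[0,0,0],[0,0,0]]]' 4 40
python3 -m crank '[[[0,0,0],[0,0,0]],[[0,0,0],[0,0,0]],[[0,0,0],[0,0,0]],[[0,0,0],[0,0,0]],[[0,0,0],[0,0,0]]]' 4 20
python3 - <<'E'
from h import *
from ang import ang
o=st(); grab('scene','s9.png'); t=o['tcp_pos']; print(ang('s9',t[2],t[0],t[1]))
E
```

```text
clock: 22.2
tcp_pos: [0.5207, 0.0804, 0.256]
orientation: [-2.225, -2.218, 0.001]
contact_force: [-0.5, -0.3, -4.3]
grip_width: 0.0438
gripper_force: 122.5
clock: 22.7
tcp_pos: [0.5209, 0.0805, 0.2563]
orientation: [-2.225, -2.218, -0.0]
contact_force: [0.7, 0.1, -3.2]
grip_width: 0.044
gripper_force: 122.5
{'clock': 22.7, 'joints': [-0.637, 0.213, 0.429, 1.902, -0.102, 1.048, -0.169], 'tcp_pos': [0.521, 0.08, 0.256], 'orientation': [-2.225, -2.218, -0.0], 'contact_force': [0.695, 0.109, -3.248], 'gripper_force': 122.476, 'grip_width': 0.044}
(102, np.float64(15.7), np.float64(0.0074))
```

```bash
python3 -m crank '[[[0,0,0],[0,0,0]],[[0,0,0],[0,0,0]],[[0,0,0],[0,0,0]]]' 3.8 30
python3 -m crank '[[[0,0,0],[0,0,0]],[[0,0,0],[0,0,0]]]' 4.4 20
```

```text
clock: 23.05
tcp_pos: [0.5209, 0.0805, 0.2563]
orientation: [2.225, 2.218, 0.0]
contact_force: [-0.1, -0.1, -4.3]
grip_width: 0.0441
gripper_force: 122.5
clock: 23.25
tcp_pos: [0.5209, 0.0804, 0.2563]
orientation: [-2.225, -2.218, 0.0]
contact_force: [-0.5, 0.2, -3.4]
grip_width: 0.0445
gripper_force: 108.5
```

```bash
python3 -m crank '[[[0,0,0],[0,0,0]],[[0,0,0],[0,0,0]]]' 4.55 20|tail -2
python3 -m crank '[[[0,0,0],[0,0,0]],[[0,0,0],[0,0,0]]]' 4.62 20|tail -2
python3 - <<'E'
from h import *
from ang import ang
grab('scene','s10.png'); t=monitor.get_obs()['tcp_pos']; print(ang('s10',t[2],t[0],t[1]))
E
```

```text
grip_width: 0.0455
gripper_force: 64.3
grip_width: 0.0467
gripper_force: 36.4Traceback (most recent call last):
  File "<stdin>", line 3, in <module>
  File "ang.py", line 6, in ang
    q=L[m]; k=np.polyfit(q[:,1],q[:,2],1); r_=q[:,2]-np.polyval(k,q[:,1]); q=q[abs(r_)<.01]; k=np.polyfit(q[:,1],q[:,2],1)
              ~~~~~~~~~~^^^^^^^^^^^^^^^^^
    raise TypeError("expected non-empty vector for x")
TypeError: expected non-empty vector for x
```

```bash
cat > hang.py <<'E'
from h import *
import sys
o=st(); t=np.array(o["tcp_pos"])+[0,0,.019]; c,p,d=grab('scene',sys.argv[1]); W=cloud(c,d); L=W-t
m=(np.hypot(L[...,0],L[...,1])<.19)&(L[...,2]<-.03)&(W[...,2]>.06)&(L[...,2]>-.2)&(np.hypot(L[...,0],L[...,1])<np.maximum(.05,-9*0+.05))
for z in np.arange(-.17,-.02,.02):
    s=L[m&(abs(L[...,2]-z)<.01)]
    if len(s)>2: print(z.round(2),len(s),np.median(s,0).round(3),np.ptp(s,axis=0).round(3))
E
python3 hang.py s11.png
```

```text
{'clock': 23.7, 'joints': [-0.637, 0.213, 0.428, 1.902, -0.102, 1.048, -0.169], 'tcp_pos': [0.521, 0.081, 0.256], 'orientation': [-2.224, -2.218, 0.0], 'contact_force': [-0.186, 0.964, -4.563], 'gripper_force': 34.291, 'grip_width': 0.046}
-0.17 3 [ 0.02  -0.001 -0.162] [0.013 0.011 0.004]
-0.15 65 [ 0.027  0.004 -0.15 ] [0.042 0.053 0.02 ]
-0.13 91 [ 0.019  0.007 -0.124] [0.054 0.046 0.019]
-0.11 86 [ 0.014  0.014 -0.117] [0.054 0.05  0.019]
-0.09 18 [ 0.01   0.01  -0.091] [0.009 0.014 0.018]
-0.07 18 [ 0.009  0.005 -0.071] [0.011 0.013 0.018]
-0.05 18 [ 0.008  0.003 -0.049] [0.015 0.01  0.018]
-0.03 5 [ 0.004  0.    -0.037] [0.009 0.009 0.004]
```

```bash
python3 -m crank '[[[0,0,0],[0,0,0]],[[0,0,0],[0,0,0]],[[0,0,0],[0,0,0]],[[0,0,0],[0,0,0]],[[0,0,0],[0,0,0]]]' 4.65 20|tail -2
python3 -m crank '[[[0,0,0],[0,0,0]],[[0,0,0],[0,0,0]],[[0,0,0],[0,0,0]],[[0,0,0],[0,0,0]],[[0,0,0],[0,0,0]]]'|tail -2
python3 hang.py s12.png
```

```text
grip_width: 0.0467
gripper_force: 27.3
grip_width: 0.0466
gripper_force: 27.3
{'clock': 24.75, 'joints': [-0.637, 0.213, 0.429, 1.902, -0.102, 1.048, -0.169], 'tcp_pos': [0.521, 0.081, 0.256], 'orientation': [-2.225, -2.218, -0.0], 'contact_force': [-0.269, 0.598, -4.334], 'gripper_force': 27.257, 'grip_width': 0.047}
-0.17 3 [ 0.031  0.003 -0.161] [0.02  0.033 0.001]
-0.15 61 [ 0.028 -0.003 -0.15 ] [0.039 0.054 0.02 ]
-0.13 99 [ 0.019 -0.002 -0.125] [0.055 0.048 0.019]
-0.11 84 [ 0.015  0.009 -0.117] [0.05  0.049 0.02 ]
-0.09 19 [ 0.011  0.004 -0.089] [0.011 0.011 0.019]
-0.07 16 [ 0.01   0.004 -0.066] [0.013 0.012 0.018]
-0.05 21 [ 0.007  0.002 -0.051] [0.013 0.016 0.019]
-0.03 5 [ 0.006  0.001 -0.036] [0.006 0.005 0.005]
```

The key now hangs nearly plumb. I'll tighten, raise, and work out the fork axes from the first pictures.

```bash
python3 -m crank '[[[0,0,0],[0,0,0]],[[0,0,0],[0,0,0]],[[0,0,0],[0,0,0]],[[0,0,0],[0,0,0]]]' 4 90|tail -2
python3 -m crank '[[[0,0,-0.5],[0,0,0]],[[0,0,-1],[0,0,0]],[[0,0,-1.5],[0,0,0]],[[0,0,-1],[0,0,0]],[[0,0,-0.5],[0,0,0]]]'|head -3
python3 - <<'E'
from h import *
for n in('top0','scene0'):
    c,p,d=load(n); W=cloud(c,d); f=W[(abs(W[...,0]-.56)<.12)&(abs(W[...,1]+.36)<.09)]
    hi=f[(f[:,2]>.188)&(f[:,2]<.222)]; m=hi[:,:2].mean(0)
    for a in (10,12,14,16,18):
        u=np.array([np.cos(np.radians(a)),np.sin(np.radians(a))]); v=np.array([-u[1],u[0]])
        s=(hi[:,:2]-m)@u; w=(hi[:,:2]-m)@v; pr=(s>np.percentile(s,2)+.005)&(s<np.percentile(s,2)+.06)
        P=w[pr]; h=np.median(P); A=P[P>h]; B=P[P<h]; 
        mid=(A.mean()+B.mean())/2
        print(n,a,pr.sum(),'gap',(A.mean()-B.mean()).round(4),'std',(A.std()+B.std()).round(4),'s',np.percentile(s,[1,99]).round(4),'origin',(m+u*(np.percentile(s,1)+.050)+v*mid).round(4),'post top',np.percentile(s[hi[:,2]>.2],[50]).round(3))
    # base plate by darkness & height
    b=W[(abs(W[...,0]-.56)<.13)&(abs(W[...,1]+.36)<.11)&(W[...,2]<.03)&(p.max(-1)<75)]
    rr=cv2.minAreaRect((b[:,:2]*1000).astype(np.float32)); print('base',len(b),[np.round(x,1) for x in rr],b[:,:3].mean(0))
E
```

```text
grip_width: 0.044
gripper_force: 91.8
clock: 25.7
tcp_pos: [0.5216, 0.0806, 0.3029]
orientation: [2.224, 2.217, 0.004]
top0 10 87 gap 0.0339 std 0.0072 s [-0.0648  0.0425] origin [ 0.5601 -0.3673] post top [0.011]
top0 12 88 gap 0.0338 std 0.0072 s [-0.0647  0.0426] origin [ 0.5601 -0.3668] post top [0.01]
top0 14 88 gap 0.0338 std 0.0074 s [-0.0645  0.0424] origin [ 0.5601 -0.3662] post top [0.011]
top0 16 86 gap 0.0339 std 0.0076 s [-0.0644  0.0422] origin [ 0.56   -0.3656] post top [0.01]
top0 18 87 gap 0.0347 std 0.0057 s [-0.0644  0.042 ] origin [ 0.5599 -0.3655] post top [0.01]
base 1048 [array([ 559. , -367.7]), array([136.7, 117.9]), np.float64(11.1)] [ 0.55201298 -0.3657372   0.01233201]
scene0 10 99 gap 0.0342 std 0.0051 s [-0.0655  0.0412] origin [ 0.5616 -0.3689] post top [0.007]
scene0 12 99 gap 0.0341 std 0.0047 s [-0.0658  0.0413] origin [ 0.5611 -0.3683] post top [0.007]
scene0 14 100 gap 0.0336 std 0.0071 s [-0.0663  0.0414] origin [ 0.5603 -0.3676] post top [0.008]
scene0 16 100 gap 0.0343 std 0.0052 s [-0.0664  0.0413] origin [ 0.5601 -0.3674] post top [0.008]
scene0 18 100 gap 0.0341 std 0.0075 s [-0.0666  0.0412] origin [ 0.5595 -0.3667] post top [0.008]
base 1034 [array([ 558.2, -369.4]), array([139.6, 118.1]), np.float64(12.3)] [ 0.56319518 -0.37983033  0.01244997]
```

```bash
python3 -m crank '[[[-0.5,0,0],[0,0,0]],[[-1.0,-0.2,0],[0,0,0]],[[-1.6,-0.3,0],[0,0,0]],[[-2.2,-0.3,0],[0,0,0]],[[-2.6,-0.4,0],[0,0,0]]]'|head -3
python3 -m crank '[[[-2.8,-0.4,0],[0,0,0]],[[-2.8,-0.4,0],[0,0,0]],[[-2.8,-0.4,0],[0,0,0]],[[-2.8,-0.4,0],[0,0,0]],[[-2.8,-0.4,0],[0,0,0]]]'|head -3
python3 -m crank '[[[-2.8,-0.4,0],[0,0,0]],[[-2.8,-0.4,0],[0,0,0]],[[-2.8,-0.4,0],[0,0,0]],[[-2.8,-0.4,0],[0,0,0]],[[-2.8,-0.4,0],[0,0,0]]]'|head -3
python3 -m crank '[[[-2.8,-0.4,0],[0,0,0]],[[-2.6,-0.4,0],[0,0,0]],[[-2.2,-0.4,0],[0,0,0]],[[-1.6,-0.3,0],[0,0,0]],[[-1.2,-0.2,0],[0,0,0]]]'|head -3
python3 -m crank '[[[-0.4,0,0],[0,0,0]],[[0,0,0],[0,0,0.136]],[[0,0,0],[0,0,0.136]],[[0,0,0],[0,0,0.136]],[[0,0,0],[0,0,0.136]]]'|head -3
python3 -m crank '[[[0,0,0],[0,0,0.136]],[[0,0,0],[0,0,0.136]],[[0,0,0],[0,0,0.136]],[[0,0,0],[0,0,0.136]],[[0,0,0],[0,0,0.136]]]'|head -3
python3 -m crank '[[[0,0,0],[0,0,0.136]],[[0,0,0],[0,0,0]],[[0,0,0],[0,0,0]]]'|head -3
python3 hang.py s13.png
```

```text
clock: 26.2
tcp_pos: [0.5078, -0.0003, 0.3007]
orientation: [-2.224, -2.218, 0.002]
clock: 26.7
tcp_pos: [0.4866, -0.1411, 0.3009]
orientation: [-2.226, -2.216, 0.001]
clock: 27.2
tcp_pos: [0.4659, -0.2806, 0.3009]
orientation: [-2.226, -2.216, 0.001]
clock: 27.7
tcp_pos: [0.4482, -0.3846, 0.3009]
orientation: [-2.228, -2.214, 0.002]
clock: 28.2
tcp_pos: [0.4505, -0.3855, 0.301]
orientation: [-2.741, -1.532, -0.001]
clock: 28.7
tcp_pos: [0.4507, -0.3854, 0.301]
orientation: [-3.095, -0.531, -0.0]
clock: 29.0
tcp_pos: [0.4506, -0.3857, 0.301]
orientation: [-3.123, -0.333, 0.0]
{'clock': 29.0, 'joints': [-0.151, 0.431, 1.039, 1.719, -0.394, 1.22, -0.372], 'tcp_pos': [0.451, -0.386, 0.301], 'orientation': [-3.123, -0.333, 0.0], 'contact_force': [-1.221, -0.206, -3.591], 'gripper_force': 92.109, 'grip_width': 0.045}
-0.17 3 [ 0.029 -0.024 -0.161] [0.01  0.018 0.001]
-0.15 65 [ 0.032 -0.02  -0.149] [0.044 0.047 0.018]
-0.13 132 [ 0.028 -0.013 -0.125] [0.061 0.053 0.02 ]
-0.11 121 [ 0.017 -0.013 -0.117] [0.045 0.048 0.019]
-0.09 22 [ 0.014 -0.009 -0.087] [0.015 0.012 0.018]
-0.07 27 [ 0.012 -0.007 -0.069] [0.012 0.013 0.02 ]
-0.05 28 [ 0.011 -0.005 -0.049] [0.01  0.015 0.019]
-0.03 8 [ 0.01  -0.003 -0.036] [0.006 0.009 0.009]
```

```bash
python3 -m crank '[[[0,0.5,1],[0,0,0]],[[0,0,2],[0,0,0]],[[0,0,2],[0,0,0]],[[0,0,1.5],[0,0,0]],[[0,0,0.5],[0,0,0]]]'|head -3
python3 -m crank '[[[0,0,0],[0,0,0]],[[0,0,0],[0,0,0]]]'|head -3
python3 - <<'E'
from h import *
o=st(); c,p,d=grab('wrist','w4.png'); W=cloud(c,d); t=np.array(o['tcp_pos']); R=Ro.from_rotvec(o['orientation']).as_matrix()
L=(W-t)@R
m=(W[...,2]>.185)&(W[...,2]<.222)&(L[...,0]>.03)&(L[...,0]<.2)&(abs(L[...,1])<.05)
q=L[m]; print(len(q))
for x in np.arange(.05,.2,.01):
    s=q[abs(q[:,0]-x)<.005]
    if len(s)>6:
        h=np.mean([s[:,1].min(),s[:,1].max()]); print(x.round(2),len(s),'y',s[:,1].min().round(4),s[s[:,1]<h][:,1].mean().round(4),s[s[:,1]>h][:,1].mean().round(4),s[:,1].max().round(4),'z',(t[2]-s[:,2].mean()).round(3))
E
```

```text
clock: 29.55
tcp_pos: [0.4508, -0.3905, 0.2292]
orientation: [-3.122, -0.327, 0.003]
clock: 29.75
tcp_pos: [0.4517, -0.3918, 0.232]
orientation: [3.124, 0.326, 0.001]
{'clock': 29.75, 'joints': [-0.091, 0.505, 0.979, 1.791, -0.468, 1.098, -0.312], 'tcp_pos': [0.452, -0.392, 0.232], 'orientation': [3.124, 0.326, 0.001], 'contact_force': [0.274, 0.286, -3.961], 'gripper_force': 92.28, 'grip_width': 0.044}
3710
0.06 312 y -0.0234 -0.0193 0.0141 0.0179 z 0.212
0.07 539 y -0.0234 -0.0191 0.0141 0.0183 z 0.205
0.08 544 y -0.0235 -0.0193 0.0141 0.018 z 0.202
0.09 576 y -0.0235 -0.0193 0.0141 0.0182 z 0.202
0.1 609 y -0.0235 -0.0192 0.0141 0.0184 z 0.202
0.11 631 y -0.0236 -0.0194 0.0141 0.0182 z 0.202
0.12 499 y -0.0236 -0.0193 0.014 0.0183 z 0.202
```

View pics/w4.png

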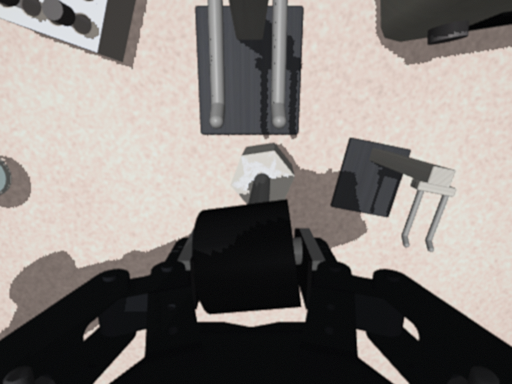

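The wrist view shows the prongs at (217,120) and (279,120), parallel to the tool's x. The knob is at (246,255), and the shank and socket at (262,180) lean slightly to +y. I'll measure the shank's offset before entering.

Run:
```python
from h import *
c,p,d=load('w4'); W=cloud(c,d); o=monitor.get_obs(); t=np.array(o['tcp_pos']); R=Ro.from_rotvec(o['orientation']).as_matrix(); L=(W-t)@R
q=L[140:205,225:300].reshape(-1,3); q=q[np.isfinite(q).all(1)&(q[:,2]<.16)]
for z in np.arange(-.02,.16,.02):
    s=q[abs(q[:,2]-z)<.01]
    if len(s)>3: print(z.round(2),len(s),s.mean(0).round(4),np.ptp(s[:,1]).round(3))
k=L[195:310,185:305].reshape(-1,3); k=k[np.isfinite(k).all(1)&(abs(k[:,2]+.035)<.015)&(abs(k[:,1])<.03)]; 
for a in(-.018,0,.018):
    s=k[abs(k[:,1]-a)<.003]; print('knob y',a,len(s),s[:,2].min().round(4),s[:,0].mean().round(4))
print(np.percentile(k[:,1],[1,99]))
```

```text
-0.02 160 [ 0.0281  0.008  -0.0172] 0.021
0.04 150 [0.0127 0.0037 0.0417] 0.014
0.06 168 [0.0136 0.0056 0.0594] 0.014
0.08 131 [0.0147 0.0074 0.0797] 0.014
0.1 2135 [0.0164 0.0087 0.1016] 0.054
0.12 201 [0.0325 0.0141 0.1195] 0.046
0.14 104 [0.0337 0.0149 0.1358] 0.044
knob y -0.018 1401 -0.0418 0.0088
knob y 0 1576 -0.0433 0.011
knob y 0.018 506 -0.0442 0.0037
[-0.02593773  0.02150414]
```

```bash
python3 -m crank '[[[0,-0.25,0],[0,0,0]],[[0.5,0,0],[0,0,0]],[[1,0,0],[0,0,0]],[[1,0,0],[0,0,0]],[[1.2,0,0],[0,0,0]]]'|head -4
python3 -m crank '[[[1.2,0,0],[0,0,0]],[[1.2,0,0],[0,0,0]],[[1.2,0,0],[0,0,0]],[[1,0,0],[0,0,0]],[[0.7,0,0],[0,0,0]]]'|head -4
python3 -m crank '[[[0.5,0,0],[0,0,0]],[[0.2,0,0],[0,0,0]],[[0,0,0],[0,0,0]],[[0,0,0],[0,0,0]]]'|head -4
python3 - <<'E'
from h import *
o=st(); t=np.array(o['tcp_pos'])[:2]-[.560,-.3675]; print('s',t@[.978,.208],'w',t@[-.208,.978])
c,p,d=grab('scene','s14.png'); a=p[200:320,130:250,::-1]
c,p,d=grab('wrist','w5.png')
cv2.imwrite('pics/m1.png',np.hstack([cv2.resize(a,(400,400),interpolation=cv2.INTER_CUBIC),cv2.resize(p[:,:,::-1],(400,400))]))
E
```

```text
clock: 30.3
tcp_pos: [0.4885, -0.3807, 0.2313]
orientation: [3.125, 0.327, 0.0]
contact_force: [-0.1, -0.5, -4.4]
clock: 30.8
tcp_pos: [0.5402, -0.3698, 0.2311]
orientation: [-3.125, -0.327, 0.0]
contact_force: [0.0, -0.5, -3.7]
clock: 31.2
tcp_pos: [0.5453, -0.369, 0.2313]
orientation: [-3.125, -0.325, 0.0]
contact_force: [-0.5, -0.6, -3.3]
{'clock': 31.2, 'joints': [-0.113, 0.61, 0.934, 1.64, -0.525, 1.163, -0.414], 'tcp_pos': [0.545, -0.369, 0.231], 'orientation': [-3.125, -0.325, 0.0], 'contact_force': [-0.51, -0.561, -3.269], 'gripper_force': 92.311, 'grip_width': 0.044}
s -0.014666230734547484 w 0.0015617874540988725
```

View pics/m1.png

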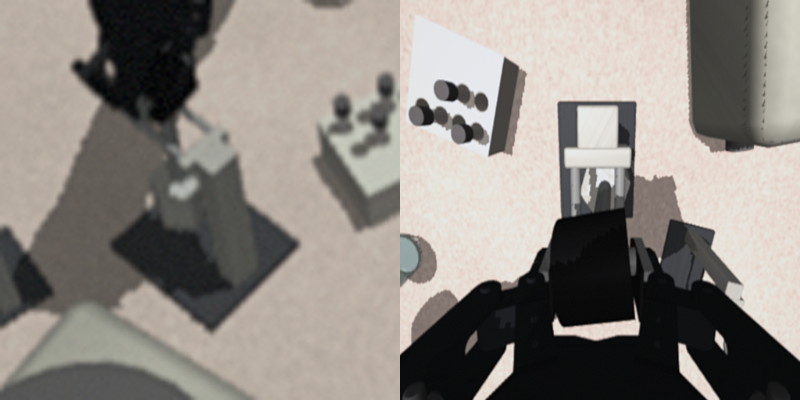

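The shank is between the prongs, at about (605,190) in the right-hand panel with the prongs at 576 and 628. There is no contact force. Lowering now.

```bash
python3 -m crank '[[[0,0,0.4],[0,0,0]],[[0,0,0.5],[0,0,0]],[[0,0,0.5],[0,0,0]],[[0,0,0.4],[0,0,0]],[[0,0,0.2],[0,0,0]]]'|head -4
python3 -m crank '[[[0,0,0.15],[0,0,0]],[[0,0,0.1],[0,0,0]],[[0,0,0],[0,0,0]]]'|head -4
```

```text
clock: 31.8
tcp_pos: [0.5456, -0.3685, 0.2106]
orientation: [-3.124, -0.326, 0.001]
contact_force: [-1.3, 1.4, 2.2]
clock: 32.1
tcp_pos: [0.5459, -0.3686, 0.2103]
orientation: [-3.124, -0.326, -0.001]
contact_force: [-3.1, 3.5, 7.6]
```

```bash
python3 -m crank '[[[0,0,0],[0,0,0]],[[0,0,0],[0,0,0]],[[0,0,0],[0,0,0]],[[0,0,0],[0,0,0]]]' 4.65 20
python3 -m crank '[[[0,0,0],[0,0,0]],[[0,0,0],[0,0,0]],[[0,0,0],[0,0,0]],[[0,0,0],[0,0,0]]]' 4.8 20
python3 -m crank '[[[0,0,0],[0,0,0]],[[0,0,0],[0,0,0]],[[0,0,0],[0,0,0]],[[0,0,0],[0,0,0]],[[0,0,0],[0,0,0]]]' 5.2
python3 - <<'E'
from h import *
c,p,d=grab('scene','s15.png'); a=p[200:320,130:250,::-1]
c,p,d=grab('wrist','w6.png')
cv2.imwrite('pics/m2.png',np.hstack([cv2.resize(a,(400,400),interpolation=cv2.INTER_CUBIC),cv2.resize(p[:,:,::-1],(400,400))]))
E
```

```text
clock: 32.5
tcp_pos: [0.5467, -0.3689, 0.2098]
orientation: [3.124, 0.326, 0.003]
contact_force: [-0.1, 3.0, 6.1]
grip_width: 0.0466
gripper_force: 27.7
clock: 32.9
tcp_pos: [0.5463, -0.3695, 0.2091]
orientation: [3.123, 0.325, 0.001]
contact_force: [1.7, -2.1, 2.5]
grip_width: 0.0482
gripper_force: 5.3
clock: 33.4
tcp_pos: [0.5457, -0.3686, 0.2086]
orientation: [-3.124, -0.326, 0.001]
contact_force: [0.5, 0.3, 0.4]
grip_width: 0.0521
gripper_force: 0.0
```

View pics/m2.png

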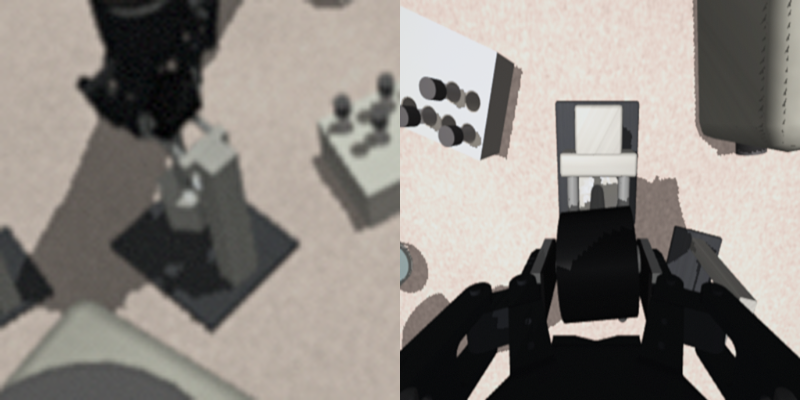

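The key now rests straight on the prongs, with the knob at (598,265) in the right-hand panel and the fingers off it. Opening, backing straight up and checking.

```bash
python3 -m crank '[[[0,0,0],[0,0,0]],[[0,0,0],[0,0,0]],[[0,0,0],[0,0,0]],[[0,0,0],[0,0,0]]]' 7.5|tail -2
python3 -m crank '[[[0,0,-0.5],[0,0,0]],[[0,0,-1],[0,0,0]],[[0,0,-2],[0,0,0]],[[0,0,-3],[0,0,0]],[[0,0,-3],[0,0,0]]]'|sed -n 2,4p
python3 -m crank '[[[-3,0,-3],[0,0,0]],[[-4,0,-1],[0,0,0]],[[-4,0,0],[0,0,0]],[[-4,0,0],[0,0,0]],[[-3,0,0],[0,0,0]]]'|sed -n 2,4p
python3 -m crank '[[[0,0,0],[0,0,0]],[[0,0,0],[0,0,0]],[[0,0,0],[0,0,0]],[[0,0,0],[0,0,0]],[[0,0,0],[0,0,0]]]'|sed -n 1,4p
python3 -m crank '[[[0,0,0],[0,0,0]],[[0,0,0],[0,0,0]],[[0,0,0],[0,0,0]],[[0,0,0],[0,0,0]],[[0,0,0],[0,0,0]]]'>/dev/null
python3 - <<'E'
from h import *
u=np.array([.978,.208,0]);v=np.array([-.208,.978,0]);O=np.array([.560,-.3675,0])
for n in('scene','top'):
    c,p,d=grab(n,n+'9.png'); W=cloud(c,d)-O; S=W@u; V=W@v; Z=W[...,2]
    k=(Z>.216)&(Z<.27)&(abs(S)<.06)&(abs(V)<.05); print(n,'knob',k.sum(),[np.percentile(x[k],[2,50,98]).round(3) for x in(S,V,Z)] if k.sum()>5 else '')
    k=(Z>.06)&(Z<.115)&(abs(S)<.06)&(abs(V)<.05)&(S<.022); print('socket',k.sum(),[np.percentile(x[k],[2,50,98]).round(3) for x in(S,V,Z)] if k.sum()>5 else '')
W=cloud(c,d)
for nm,(a,b,e,f,z0,z1) in dict(bottle=(.7,.8,0,.1,.1,.145),beaker=(.33,.42,-.11,-.01,.07,.1),box=(.54,.65,.2,.38,.115,.14),jar=(.45,.55,.2,.38,.145,.18)).items():
    q=W[(W[...,0]>a)&(W[...,0]<b)&(W[...,1]>e)&(W[...,1]<f)&(W[...,2]>z0)&(W[...,2]<z1)]
    c0,p0,d0=load('top0'); W0=cloud(c0,d0); q0=W0[(W0[...,0]>a)&(W0[...,0]<b)&(W0[...,1]>e)&(W0[...,1]<f)&(W0[...,2]>z0)&(W0[...,2]<z1)]
    print(nm,len(q),len(q0),(q.mean(0)-q0.mean(0)).round(4) if len(q) else '')
E
```

```text
grip_width: 0.0753
gripper_force: 0.0
tcp_pos: [0.5457, -0.3688, 0.3055]
orientation: [3.124, 0.325, -0.0]
contact_force: [0.4, -0.6, 0.5]
tcp_pos: [0.3667, -0.407, 0.3448]
orientation: [3.125, 0.322, 0.002]
contact_force: [0.2, 0.8, 0.5]
clock: 35.4
tcp_pos: [0.3706, -0.4056, 0.3437]
orientation: [3.124, 0.328, -0.001]
contact_force: [0.0, -0.2, 0.0]
scene knob 297 [array([-0.03 , -0.001,  0.015]), array([-0.023, -0.005,  0.02 ]), array([0.219, 0.245, 0.255])]
socket 195 [array([-0.034, -0.002,  0.015]), array([-0.026, -0.013,  0.007]), array([0.069, 0.106, 0.112])]
top knob 243 [array([-0.033, -0.012,  0.012]), array([-0.019,  0.004,  0.022]), array([0.22 , 0.247, 0.255])]
socket 145 [array([-0.033, -0.014,  0.014]), array([-0.017,  0.012,  0.026]), array([0.067, 0.106, 0.113])]
bottle 124 126 [ 0.001   0.0001 -0.0001]
beaker 107 106 [ 0.0006 -0.0012  0.0005]
box 654 657 [ 0.0001  0.0002 -0.0003]
jar 205 208 [-0.0001  0.0004  0.0003]
```

```bash
python3 -c "
from bench import r; print(r.hand_in())"
```

```text
the job is handed in; nothing more can be done
None
```

The rotor key hangs plumb by its knob midway along the larger fork holder's prongs, the loose bystanders are where they were, and the job was handed in at about 36 s; the first lift drooped to 30–40°, so I set the key down and re-pinched it, and the lift I used still had it about 15° off level.

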